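Unbolt the sagging supplies gate and hold it ajar

TASK

The little gate of the scissors bay on the desk is shut by a barrel bolt that has sagged behind the bent-up lip of its keeper: take the bolt by its upright knob, lift it over the lip while pulling it back out of the keeper, then pull the gate towards you until it stands about 25 degrees open. The gate closes by itself, so finish while still holding it ajar with the fingers, at rest and with the bolt drawn back. Do not swing the gate wide open, and leave the loose things on the desk where they are.

Things in the scene. Friction and masses are not known exactly. Their poses are not given: they have to be found in the camera images.
- bolt_knob (a point): Centre of the bolt's upright black round knob, 16 mm in diameter, 38 mm tall (19 mm above and below this point), clear above the gate's top on a 10 mm stem; the bolt rod runs 50 mm below. Moves with bolt and gate. Axes: x through the gate away from the robot, y along the bolt from keeper to hinge (the way it is drawn back), z up. Bolt guides: tops 24 mm lower, 18 mm to -y and 70 mm to +y.
- bolt_draw (a joint): How far the bolt is drawn back along the gate (towards the hinge), m: 0 home (starts 0 to 0.003), 0.042 fully back. Slides with about 1 N and stays where left. The sagging bolt can be drawn only to about 0.005, where its nose strikes the keeper's lip; beyond about 0.019 it is clear of the keeper and the gate is free.
- bolt_lift (a joint): How far the bolt is raised in its worn guides, straight up, m: 0 hanging by its weight (1 to 2 N; it falls back when let go), 0.018 fully up. The turned-down nose at its end passes over the keeper's lip when this is above about 0.009; it must stay up while bolt_draw goes from about 0.004 to 0.019.
- gate (a joint): Opening angle of the gate, rad: 0 shut, grows as the free edge comes towards the robot (clockwise seen from above), limit 1.4. A spring in the hinge shuts it: about 0.25 N m at 0, 0.47 N m at 0.44 (some 4 N at the drawn knob).
- gate_hinge (a point): On the gate's upright hinge axis, 60 mm above the desk, at the left (+y) end of the gate. Fixed to the bay, axes as the bay's: x from the gate into the bay, y left along the front, z up. In these axes the knob of the shut gate is at (-0.020, -0.160 + bolt_draw, 0.085 + bolt_lift).
- keeper_lip (a point): Middle of the top edge of the bent-up lip of the steel keeper on the fixed right-hand post of the bay, 90 mm above the desk; the lip is 23 mm long across the bolt (x), 4 mm thick (y). In front of it the keeper has a plate 28 mm wide whose top is 124 mm above the desk.
- gate_leaf: The gate: slatted light wood, 200 mm wide, 12 mm thick, top edge 112 mm above the desk; carries the bolt. Origin on the hinge axis at desk height, the leaf runs along its -y.
- bay: The plywood supplies bay, fixed to the desk, open on top, 130 mm deep, 260 mm wide, 120 mm high, gate at the front, with scissors, glue stick and pin box fixed inside. Origin under its centre.
- white_cup: Loose bystander: white paint-stained cup, 94 mm across, 50 mm high, origin under its centre. Stands on the dark painted board to the left.
- tape_roll: Loose bystander: roll of masking tape lying flat, 98 mm across, 25 mm high, origin under its centre.
- paint_tube: Loose bystander: paint tube lying flat, 39 x 131 x 26 mm, origin under its centre.
- flip_jar: Loose bystander: orange plastic jar with closed flip lid, 57 x 49 x 60 mm, origin under its centre.
- eraser: Loose bystander: small eraser lying flat, 20 x 42 x 13 mm, origin under its centre.
- wood_offcut: Loose bystander: wooden block 45 x 75 x 35 mm, origin under its centre.

How it is judged:
By the outcome, as a careful person would: the job done as asked, in the order asked, and still so for the second after the job is handed in, while the arm keeps its last pose, push and grip.
It also fails if it takes over 32 s, if anything falls off the work surface, if the arm or the gripper's body presses on something with over 40 N, if the wrist force passes 120 N, or if a joint passes its speed limit or range.

ROBOT

A 6-joint arm with a two-finger parallel gripper is mounted at the origin on a cart in front of the work surface, level with it; the furniture and walls round the work are solid. World frame = base frame: x ahead of the robot, y to its left, z up, the work surface at z = 0. Lengths are in m, angles in rad, forces in N, time in s.
With the tool pointing down it reaches from about 0.375 to 0.9 m from the base axis. Payload 3.1 kg.
Tool frame: the origin (TCP) lies between the finger pads; the fingertips stand 22 mm ahead of it and the grasp point (between the pads) lies 3 mm ahead of it; z points along the fingers, y is the line along which they close (so a half turn about z gives the same grasp; the last joint's range is limited). The gripper opens to 87 mm and grips with 3 to 60 N. Pads are 19 mm wide; open, the fingers measure 117 mm over their backs; the gripper's body (75 mm by 190 mm) begins 51 mm behind the grasp point.
Start: joints at [1.107, 0.527, 1.433, -0, 1.181, -0.178], TCP at [0.176, 0.6, 0.245] pointing down, gripper open.
Joint ranges: [-3.08, 3.08], [-0.75, 2.2], [0.22, 2.44], [-1.43, 4.57], [0, 2.65], [-2.85, 2.85]. Speed limits (rad/s): [2.79, 2.79, 3.14, 3.14, 3.14, 3.14].

INTERFACE

Orientations are given as a unit quaternion [x, y, z, w].
In Python, from rig import robot gives the robot as it stands.
- The arm moves only by the tool move_arm, never from a script. Its argument "series" is text: rows parted by semicolons, each of 6 numbers parted by spaces: the shift along the tool's x, y, z in mm, then the turn, a rotation vector about the tool's x, y, z in degrees. In form: dx dy dz ax ay az; .... A call has 1 to 8 rows; each row is the pose to reach, as a shift and turn from the pose commanded when the call began, along the tool's axes at that moment; what a row does not reach only later rows make up. A row lasts 1/12 s, in which the tool goes at most 41.7 mm and 7.16 degrees, less where a joint would pass 70% of its speed; a pose out of reach is approached as far as the arm can. A call with a gripper value outside its range is refused whole. "jaw" is the opening, from 0 (shut) to 1 (fully open), set as the call begins (left out, the last holds). The fingers move at their own pace and stop on an object; "newtons" is the grip in N (left out, the last holds). Time passes only in rows, so rows that repeat a pose let the fingers close. It gives the time, the measured TCP pose, the force, the opening and the grip force at its end, in the units of the state.
- robot.get_obs(): the state, without advancing time (a new reading comes with each control period).
- robot.camera(name): name is "scene" or "side" or "wrist"; returns a dict with "img" (384x512x3 uint8, red, green, blue), "mtx" (3x3 intrinsics, pixels), "distortion" ([k1, k2, p1, p2, k3] as OpenCV has them; the pictures are not rectified), "world_to_cam" (4x4, takes a point from world to camera coordinates). Camera axes: x right, y down, z forward; pixel columns grow to the right and rows downward; lengths in m; the calibration is good to about 2 mm. A picture is of the moment at which its call begins. There is no depth.
- robot.hand_in(): hands the job in; it is judged then, once.
Trained networks look in a picture, given as the dict that the camera call returned (one of the last four; its "shot" number tells which), for a name from the list of things; names that differ only in an ending like _2 or _b are one class to them, and where a whole thing is asked for, a point or a joint stands for the part that bears it (a point fixed in the world has none). Each returns a list of dicts, best first, with "p" (0 to 1); they miss things now and then, are a little off and sometimes report something else, mostly with a low value. They report only what shows in the picture. A call takes as long as a camera call.
- robot.search_frame(picture, thing): "xyz" ([x, y, z] in m, in world coordinates, good to about 4 mm: the middle of the surface that is visible of it).
- robot.tip_of(picture, thing): "xyz" ([x, y, z] in m, in world coordinates, good to about 4 mm: a listed point, or the origin of a listed thing).
The state is a dict: "time": time; "q": joint angles; "joint_velocities": joint speeds; "joint_torque": joint torques, N m; "position": TCP position; "tool_rot": TCP orientation; "ft_force": force on the tool from outside, world axes, zero at the start; "moment": the same for the moment, N m; "grip_width": finger opening in m; "grip_force": force on a finger pad.
Only numpy, scipy, OpenCV 4.12 (cv2) and the standard library are available. Lean on these libraries where they do the work, as an engineer would, in place of code of your own. Each camera call takes 0.05 s, during which the arm holds its last target. There are 200 camera calls.

## Working session

There is one attempt and no reset: what is moved stays moved. The work goes in short steps, Python scripts to look and compute and a tool call to move; the robot and the scene stay as the last step left them, time stands still between calls to the robot, and variables do not carry over. Pictures are saved under pics/ and viewed, at most 10 in all, crops included, and the job is handed in when it is done.

Besides the shell and the picture viewer there is one more tool, called after ">>>" as a command line: name --argument value ..., lists and objects as JSON in quotes. move_arm: Moves the arm, as the interface text tells. Its arguments: {"type":"object","properties":{"series":{"type":"string"},"jaw":{"type":"number"},"newtons":{"type":"number"}},"required":["series"]}

```bash
mkdir -p pics; cat > look.py <<'E'
from rig import robot
import cv2,numpy as np,sys
def snap(n,f):
    p=robot.camera(n); cv2.imwrite(f'pics/{f}.png',p['img'][:,:,::-1]); return p
E
python3 - <<'E'
from look import *
o=robot.get_obs();print(o['position'],o['tool_rot'],o['time'])
for c in ['scene','side']:
    p=snap(c,c+'0')
    for t in ['bolt_knob','gate_hinge','keeper_lip']:
        print(c,t,[(np.round(d['xyz'],4),round(d['p'],2)) for d in robot.tip_of(p,t)[:2]])
    for t in ['white_cup','tape_roll','flip_jar','wood_offcut','paint_tube','eraser','bay']:
        print(c,t,[(np.round(d['xyz'],3),round(d['p'],2)) for d in robot.tip_of(p,t)[:1]])
E
```

```text
[0.17587013 0.59904414 0.2435795 ] [ 1.42414384e-01  9.89806554e-01 -1.00690105e-03 -3.39230585e-04] 0.0
scene bolt_knob [(array([0.4776, 0.0149, 0.1445]), 0.68)]
scene gate_hinge [(array([0.509 , 0.1746, 0.0601]), 0.66), (array([ 0.4828, -0.0473,  0.0923]), 0.23)]
scene keeper_lip [(array([ 0.4811, -0.0447,  0.0921]), 0.95)]
scene white_cup [(array([0.356, 0.405, 0.008]), 0.88)]
scene tape_roll [(array([ 0.369, -0.195, -0.   ]), 0.93)]
scene flip_jar [(array([ 0.337,  0.248, -0.   ]), 0.79)]
scene wood_offcut [(array([ 0.555, -0.194, -0.001]), 0.88)]
scene paint_tube [(array([ 0.355, -0.35 , -0.   ]), 0.97)]
scene eraser [(array([ 0.452, -0.191, -0.002]), 0.56)]
scene bay [(array([0.576, 0.047, 0.001]), 0.8)]
side bolt_knob [(array([0.4866, 0.0192, 0.1456]), 0.61)]
side gate_hinge [(array([0.5102, 0.1791, 0.0594]), 0.71)]
side keeper_lip [(array([ 0.4821, -0.0425,  0.0925]), 0.66)]
side white_cup [(array([0.36 , 0.404, 0.007]), 0.72)]
side tape_roll [(array([ 0.37 , -0.198,  0.   ]), 0.67)]
side flip_jar [(array([0.334, 0.249, 0.002]), 0.63)]
side wood_offcut [(array([ 0.555, -0.193,  0.001]), 0.54)]
side paint_tube [(array([ 0.348, -0.348, -0.003]), 0.62)]
side eraser [(array([ 0.454, -0.191,  0.006]), 0.43)]
side bay [(array([ 0.578,  0.056, -0.   ]), 0.91)]
```

View pics/scene0.png

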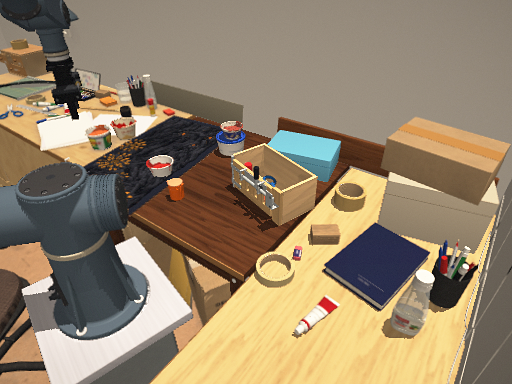

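View pics/side0.png

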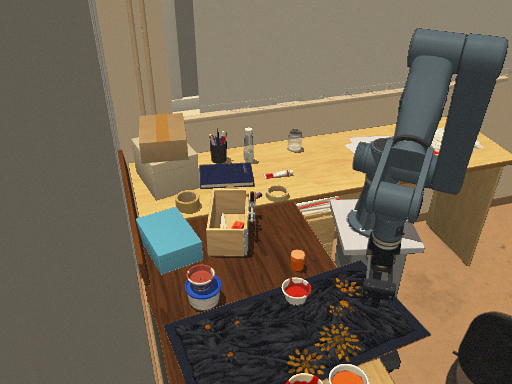

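The knob is near (0.482, 0.017, 0.145) and the hinge near (0.510, 0.177), so the bay is yawed about -3°. In the scene view the black knob is at about (256,172). I'll go above it with the jaws closing across the gate.

>>> move_arm --series "-15 -16 0 0 0 3; -42 -44 0 0 0 8; -70 -73 0 0 0 13; -98 -103 0 0 0 18; -126 -132 0 0 0 23; -154 -161 0 0 0 28; -182 -191 0 0 0 33; -210 -220 0 0 0 38" --jaw 0.6 --newtons 30

```text
time: 1.77
position: [0.3161, 0.3276, 0.2448]
tool_rot: [0.459, 0.889, 0.0, 0.0]
ft_force: [0.5, -0.5, 0.5]
grip_width: 0.0532
grip_force: 0.0
```

```bash
cat >> look.py <<'E'
from scipy.spatial.transform import Rotation as R
def to(p,yaw):
    o=robot.get_obs(); r=R.from_quat(o['tool_rot'])
    y=r.as_matrix()[:,1]; cur=np.degrees(np.arctan2(y[1],y[0]))
    print('t',o['time'],'pos',np.round(o['position'],4),'yaw',cur.round(1),'F',np.round(o['ft_force'],1),'w',o['grip_width'],o['grip_force'])
    print('shift mm',(r.inv().apply(np.array(p)-o['position'])*1e3).round(1),'turn z',round(cur-yaw,1))
E
python3 -c "
from look import *
to([.47,.017,.26],-2.7)"
```

```text
t 1.7667 pos [0.3161 0.3276 0.2448] yaw 35.4 F [ 0.5 -0.5  0.5] w 0.053169681887382136 0.0
shift mm [-342.4  -54.6  -15.2] turn z 38.1
```

>>> move_arm --series "-41 -6 -2 0 0 5; -82 -13 -4 0 0 10; -123 -19 -6 0 0 15; -164 -26 -8 0 0 20; -205 -33 -10 0 0 25; -246 -39 -12 0 0 30; -287 -46 -14 0 0 35; -325 -52 -15 0 0 38"

```text
time: 2.43
position: [0.4637, 0.0325, 0.2601]
tool_rot: [0.723, 0.691, 0.0, 0.001]
ft_force: [1.5, 0.7, 0.7]
grip_width: 0.0524
grip_force: 0.0
```

```bash
python3 - <<'E'
from look import *
p=snap('wrist','w1')
for t in ['bolt_knob','gate_hinge','keeper_lip']:
    print(t,[(np.round(d['xyz'],4),round(d['p'],2)) for d in robot.tip_of(p,t)[:2]])
to([.482,.017,.148],-2.7)
E
```

```text
bolt_knob [(array([0.4814, 0.0148, 0.1451]), 0.66)]
gate_hinge [(array([0.5142, 0.1772, 0.0588]), 0.56)]
keeper_lip [(array([ 0.4802, -0.0433,  0.0919]), 0.79)]
t 2.6333 pos [0.4628 0.034  0.2595] yaw -2.5 F [-0.5  1.2 -0.2] w 0.05249541440973191 0.0
shift mm [-16.2  20.  111.5] turn z 0.2
```

View pics/w1.png

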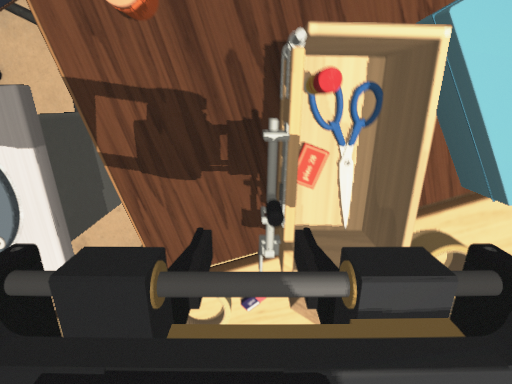

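The wrist view shows the knob at (273,212) between guides, and the scissors lie flat inside the bay. That leaves the finger space clear, so I'll shift over and descend in stages.

>>> move_arm --series "-9 9 10 0 0 0.5; -18 17 30 0 0 0.5; -18 17 50 0 0 0.5; -18 17 65 0 0 0.5; -18 17 65 0 0 0.5"

```text
time: 3.05
position: [0.4758, 0.0182, 0.192]
tool_rot: [0.724, 0.69, -0.002, -0.003]
ft_force: [-1.2, 0.0, 0.0]
grip_width: 0.0522
grip_force: 0.0
```

```bash
python3 - <<'E'
from look import *
p=snap('wrist','w2')
q=robot.camera('scene')
for x in (p,q): print([(np.round(d['xyz'],4),round(d['p'],2)) for d in robot.tip_of(x,'bolt_knob')[:2]])
to([.482,.016,.150],-3)
E
```

```text
[(array([0.483 , 0.0179, 0.146 ]), 0.57), (array([ 0.511 ,  0.1779, -0.0042]), 0.28)]
[(array([0.4778, 0.0149, 0.1438]), 0.73)]
t 3.25 pos [0.4791 0.017  0.1955] yaw -2.8 F [ 0.6  0.  -0.2] w 0.052079008772533665 0.0
shift mm [-0.9  2.8 45.5] turn z 0.2
```

View pics/w2.png

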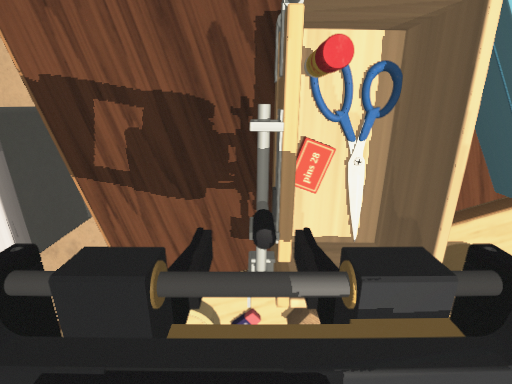

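The knob, at (264,225), sits between the fingers, about 2–3 mm off centre. I'll descend and close.

>>> move_arm --series "0 2 15 0 0 0; -1 2 30 0 0 0; -1 2 41 0 0 0; -1 2 45 0 0 0; -1 2 45 0 0 0; -1 2 45 0 0 0"

```text
time: 3.75
position: [0.4814, 0.0152, 0.1503]
tool_rot: [0.725, 0.689, 0.0, 0.001]
ft_force: [0.1, 0.0, -0.2]
grip_width: 0.0524
grip_force: 0.0
```

>>> move_arm --series "0 0 0 0 0 0; 0 0 0 0 0 0; 0 0 0 0 0 0; 0 0 0 0 0 0; 0 0 0 0 0 0; 0 0 0 0 0 0" --jaw 0 --newtons 30

```text
time: 4.25
position: [0.4809, 0.0151, 0.1497]
tool_rot: [0.725, 0.689, 0.0, 0.0]
ft_force: [0.2, 0.4, -1.0]
grip_width: 0.0199
grip_force: 0.0
```

```bash
python3 - <<'E'
from look import *
p=snap('wrist','w3')
to([.482,.016,.150],-3)
E
```

```text
t 4.3 pos [0.4813 0.0151 0.1497] yaw -2.9 F [1.9 0.7 0.2] w 0.015873560184295196 0.8532597217708826
shift mm [ 1.   0.6 -0.3] turn z 0.1
```

View pics/w3.png

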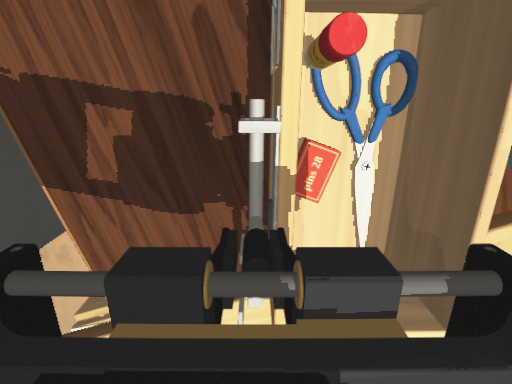

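The fingers are on the knob at 15.9 mm wide. Lifting 14 mm.

>>> move_arm --series "0 0 0 0 0 0; 0 0 0 0 0 0; 0 0 -3 0 0 0; 0 0 -6 0 0 0; 0 0 -10 0 0 0; 0 0 -14 0 0 0; 0 0 -14 0 0 0; 0 0 -14 0 0 0"

```text
time: 4.97
position: [0.4811, 0.0151, 0.164]
tool_rot: [0.725, 0.689, 0.0, 0.0]
ft_force: [1.6, 1.6, -1.4]
grip_width: 0.0149
grip_force: 30.0
```

>>> move_arm --series "4 0 0 0 0 0; 9 0 0 0 0 0; 14 0 0 0 0 0; 20 0 0 0 0 0; 26 0 0 0 0 0; 32 0 0 0 0 0; 36 0 0 0 0 0; 36 0 0 0 0 0"

```text
time: 5.63
position: [0.4829, 0.0523, 0.1636]
tool_rot: [0.724, 0.689, 0.001, -0.0]
ft_force: [2.8, 1.4, -1.3]
grip_width: 0.0149
grip_force: 30.0
```

```bash
python3 - <<'E'
from look import *
p=snap('wrist','w4')
q=robot.camera('scene')
for x in (p,q): print([(np.round(d['xyz'],4),round(d['p'],2)) for d in robot.tip_of(x,'bolt_knob')[:2]])
to([.482,.016,.150],-3)
E
```

```text
[(array([0.482 , 0.0589, 0.1591]), 0.75)]
[(array([0.4784, 0.0519, 0.1567]), 0.68)]
t 5.8333 pos [0.4828 0.0513 0.1636] yaw -2.9 F [ 3.4  1.  -0.5] w 0.015333739340378422 29.990048725157976
shift mm [-35.3   1.   13.6] turn z 0.1
```

View pics/w4.png

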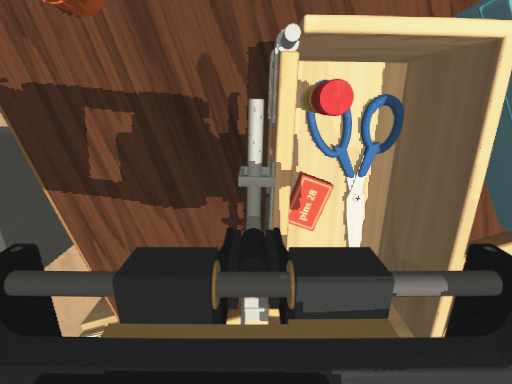

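The bolt is lifted and drawn: the knob has moved about 36 mm towards the hinge and the rod now projects past its guide at (255,175). Next I'll swing the gate on an arc about the hinge, turning the tool with it.

>>> move_arm --series "1 -4 0 0 0 2; 2 -11 0 0 0 5; 4 -17 0 0 0 8; 6 -23 0 0 0 11; 8.5 -29 0 0 0 14; 11 -35 0 0 0 17; 14 -41 0 0 0 20; 14 -41 0 0 0 20"

```text
time: 6.5
position: [0.4415, 0.0672, 0.1636]
tool_rot: [0.833, 0.553, -0.0, -0.0]
ft_force: [3.8, -2.2, -0.9]
grip_width: 0.0148
grip_force: 30.0
```

```bash
python3 - <<'E'
from look import *
p=snap('scene','s5')
p2=snap('side','d5')
for x in (p,p2): print([(np.round(d['xyz'],4),round(d['p'],2)) for d in robot.tip_of(x,'bolt_knob')[:2]])
i=p['img'][110:240,180:340];j=p2['img'][160:290,170:330]
cv2.imwrite('pics/c5.png',cv2.resize(np.hstack([i,j]),(800,325),interpolation=2)[:,:,::-1])
to([.482,.016,.150],-3)
E
```

```text
[(array([0.4374, 0.0671, 0.158 ]), 0.59)]
[(array([0.4484, 0.0729, 0.1617]), 0.48)]
t 6.7 pos [0.4428 0.0665 0.1636] yaw -22.8 F [ 1.6 -2.7 -1.4] w 0.01490502395796343 29.98967352323234
shift mm [-31.3  55.7  13.6] turn z -19.8
```

View pics/c5.png

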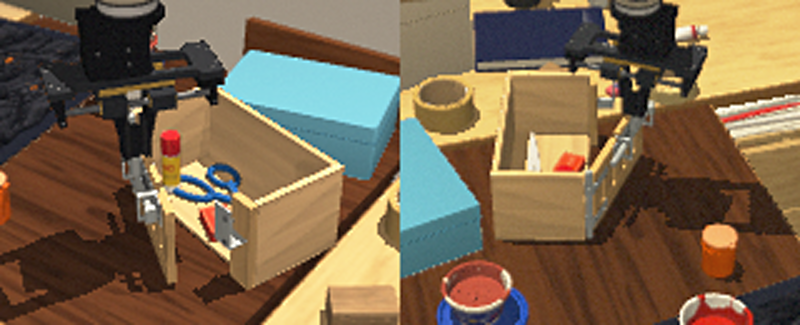

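The gate is about 20° open with the bolt held drawn back. Another 5°, then settle.

>>> move_arm --series "0.5 -3 0 0 0 1.5; 1 -6 0 0 0 3; 2 -11 0 0 0 5; 2 -11 0 0 0 5; 2 -11 0 0 0 5; 2 -11 0 0 0 5; 2 -11 0 0 0 5; 2 -11 0 0 0 5"

```text
time: 7.37
position: [0.4334, 0.0729, 0.1636]
tool_rot: [0.857, 0.516, 0.0, 0.0]
ft_force: [2.0, -2.9, -1.4]
grip_width: 0.0154
grip_force: 30.0
```

```bash
python3 - <<'E'
from look import *
to([.482,.016,.150],-3)
o=robot.get_obs(); d=np.array(o['position'][:2])-[.511,.1775]
# closed-knob bearing in bay axes (-.020,-.123), bay yaw -3
print('open deg',np.degrees(np.arctan2(-.020,-.123)*0+np.arctan2(-.123,-.020)-np.arctan2(d[1],d[0]))-3.0,'r',np.hypot(*d),np.round(o['joint_velocities'],3))
p=snap('scene','s6')
i=p['img'][100:250,170:370]
cv2.imwrite('pics/c6.png',cv2.resize(i,(800,600),interpolation=2)[:,:,::-1])
E
```

```text
t 7.3667 pos [0.4334 0.0729 0.1636] yaw -27.9 F [ 2.  -2.9 -1.4] w 0.015442241110560686 29.992086365818977
shift mm [-27.6  69.6  13.6] turn z -24.9
open deg 24.344832588888618 r 0.13021249898804027 [ 0.002  0.     0.002 -0.    -0.     0.003]
```

View pics/c6.png

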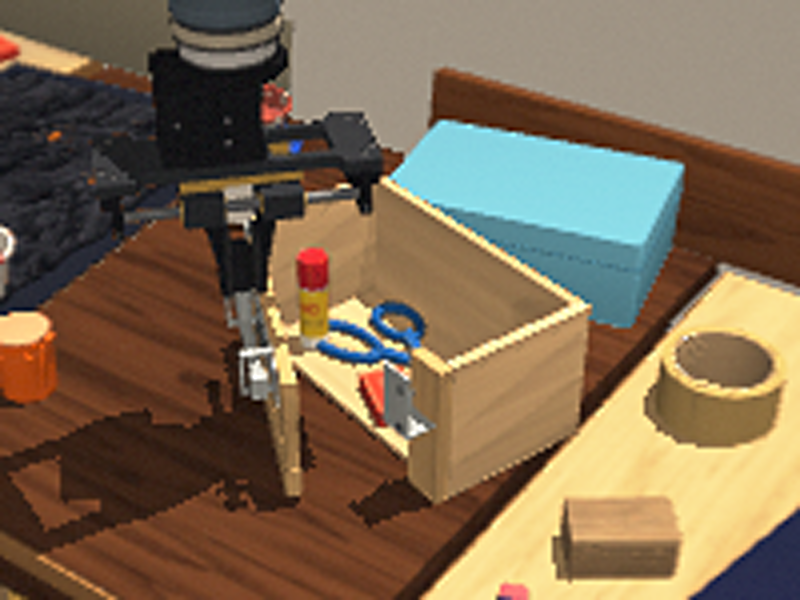

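The gate's free edge, at (290,490), stands about 25° open. The fingers still hold the knob, the arm is at rest, and nothing else in view has been disturbed.

```bash
python3 -c "
from rig import robot
print(robot.hand_in())"
```

```text
the job is handed in; nothing more can be done
None
```

I lifted the bolt over the lip, drew it back about 36 mm and pulled the gate about 25° open. I handed the job in at about 7.4 s with the fingers still holding the knob at rest; no verdict came back.

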